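# Run the fingertips along a row of vial stoppers to seat them

### The arm

A 6-joint arm with a two-finger parallel gripper is mounted at the origin on the work surface. World frame = base frame: x ahead of the robot, y to its left, z up, the work surface at z = 0. Lengths are in m, angles in rad, forces in N, time in s.
With the tool pointing down it reaches from about 0.3 to 0.825 m from the base axis. Payload 5.4 kg.
Tool frame: the origin (TCP) lies on the centre line of the jaws, within the pads' length; the fingertips stand 14 mm ahead of it and the grasp point (between the pads) lies 5 mm behind it; z points along the fingers, y is the line along which they close (so a half turn about z gives the same grasp; the last joint's range is limited). The gripper opens to 92 mm and grips with 3 to 60 N. Pads are 20 mm wide; open, the fingers measure 128 mm over their backs; the gripper's body (75 mm by 189 mm) begins 69 mm behind the grasp point.
Start: joints at [-0.21, 0.158, 1.597, -0, 1.386, -0.21], TCP at [0.575, -0, 0.229] pointing down, gripper open.
Joint ranges: [-2.91, 2.91], [-0.94, 2.29], [0.18, 2.7], [-1.29, 4.43], [0.17, 2.64], [-3, 3]. Speed limits (rad/s): [2.57, 2.57, 3.14, 3.14, 3.14, 3.14].

### API

Orientations are given as a rotation vector (axis times angle).
In Python, from workcell import * gives the robot as it stands. The module is installed in compiled form; this text tells all that it offers. Calls block until the motion is done:
- move_ptp(position, orientation): joint-space move of the TCP to a pose.
- servo_line(position, rotation=None, vel=0.15, contact_N=None): straight line of the TCP; rotation=None keeps the orientation; vel is the mean speed in m/s. With contact_N (N) it stops when the force on the tool has changed by that much, and returns True; else False.
- movej(angles): joint-space move.
- set_gripper(opening, f_grip=None): opening from 0.0 (shut) to 1.0 (fully open); f_grip is the grip in N (None keeps the last); returns when the fingers have stopped.
- wait(seconds).
- solve_ik(position, orientation): joint angles nearest the present ones, or None.
- get_image(name): name is "scene" or "side" or "wrist"; returns a dict with "frame" (400x640x3 uint8, red, green, blue), "fx", "fy", "cx", "cy" (pixels), "R" (3x3) and "t" (3): a world point X has camera coordinates R X + t. Camera axes: x right, y down, z forward; pixel columns grow to the right and rows downward; lengths in m; the calibration is good to about 2 mm. A picture is of the moment at which its call begins. There is no depth.
A pose or a line that the arm cannot do raises MotionError and nothing moves.
- finish_job(): hands the job in; it is judged then, once.
Readings, each from a call of its own:
- read_time_s(): time.
- read_joint_positions(): joint angles.
- read_qd(): joint speeds.
- read_effort(): joint torques, N m.
- read_position(): TCP position.
- read_orientation(): TCP orientation.
- read_ft_force(): force on the tool from outside, world axes, zero at the start.
- read_torque(): the same for the moment, N m.
- read_width(): opening from 0.0 (shut) to 1.0 (fully open).
- read_grip_force(): force on a finger pad.
Only numpy, scipy, OpenCV 4.12 (cv2) and the standard library are available. Lean on these libraries where they do the work, as an engineer would, in place of code of your own. Each camera call takes 0.05 s, during which the arm holds its last target. There are 200 camera calls.

### The job

Starting at the red stopper, run the fingertips along the curved row of five vial stoppers to the blue one, lightly pressing each fully home in turn, and keep the fingertips low over the row all the way, never more than about 4 cm above the stoppers until the blue one is in. Only press: do not pinch, pull or lift anything, do not shift the block, and leave the bottle, the beaker and the spare stopper where they stand. Finish with the hand clear of everything.

Things in the scene. Friction and masses are not known exactly. Their poses are not given: they have to be found in the camera images.
- block: Yellow metal vial block, loose, about 1.4 kg, 165 (x) x 66 (y) x 36 mm high, turned any way round. Origin: centre of its underside. Five amber vials (19 mm across, rims 50 mm above the bench) stand in it in a curved row 33 mm apart, red end first, at x,y = -61,-10; -32,5; 0,10.5; 32,5; 61,-10 mm in its frame, each with a domed push-in stopper. Three black dots on top are empty wells.
- block_red_end (a point): Middle of the block's top edge at the red-stopper end (-x end), 36 mm above the bench.
- block_blue_end (a point): Middle of the block's top edge at the blue-stopper end (+x end), 36 mm above the bench.
- stopper1 (a joint): First stopper of the row (red): how far it has been pushed in, m. It starts between 0 and 0.003 (standing 6 to 9 mm proud, its white shank showing), is fully home at 0.009 (hard stop, flange on the glass rim); negative means drawn out. It moves straight down against about 3 N of friction and stays where it is left.
- stopper1_top (a point): Top centre of the first stopper (red), a low dome 21 mm across and 8 mm high, nearly flat over the middle 10 mm; 58 mm above the bench when home, 61 to 67 mm while proud.
- stopper2 (a joint): Second stopper of the row (grey): how far it has been pushed in, m. It starts between 0 and 0.003 (standing 6 to 9 mm proud, its white shank showing), is fully home at 0.009 (hard stop, flange on the glass rim); negative means drawn out. It moves straight down against about 3 N of friction and stays where it is left.
- stopper2_top (a point): Top centre of the second stopper (grey), a low dome 21 mm across and 8 mm high, nearly flat over the middle 10 mm; 58 mm above the bench when home, 61 to 67 mm while proud.
- stopper3 (a joint): Third stopper of the row (grey): how far it has been pushed in, m. It starts between 0 and 0.003 (standing 6 to 9 mm proud, its white shank showing), is fully home at 0.009 (hard stop, flange on the glass rim); negative means drawn out. It moves straight down against about 3 N of friction and stays where it is left.
- stopper3_top (a point): Top centre of the third stopper (grey), a low dome 21 mm across and 8 mm high, nearly flat over the middle 10 mm; 58 mm above the bench when home, 61 to 67 mm while proud.
- stopper4 (a joint): Fourth stopper of the row (grey): how far it has been pushed in, m. It starts between 0 and 0.003 (standing 6 to 9 mm proud, its white shank showing), is fully home at 0.009 (hard stop, flange on the glass rim); negative means drawn out. It moves straight down against about 3 N of friction and stays where it is left.
- stopper4_top (a point): Top centre of the fourth stopper (grey), a low dome 21 mm across and 8 mm high, nearly flat over the middle 10 mm; 58 mm above the bench when home, 61 to 67 mm while proud.
- stopper5 (a joint): Fifth stopper of the row (blue): how far it has been pushed in, m. It starts between 0 and 0.003 (standing 6 to 9 mm proud, its white shank showing), is fully home at 0.009 (hard stop, flange on the glass rim); negative means drawn out. It moves straight down against about 3 N of friction and stays where it is left.
- stopper5_top (a point): Top centre of the fifth stopper (blue), a low dome 21 mm across and 8 mm high, nearly flat over the middle 10 mm; 58 mm above the bench when home, 61 to 67 mm while proud.
- reagent: Bystander: small capped reagent bottle, 48 mm across, 85 mm high, loose. Origin: centre of its underside.
- spare: Bystander: spare red stopper standing loose on the bench beside the block, 21 mm across, 21 mm high. Origin: centre of its underside. Not one of the five in the row.
- beaker: Bystander: small glass beaker, rim 54 mm across, 60 mm high, loose. Origin: centre of its underside.
Things that resemble listed ones, but are neither listed nor needed, are in the scene too. What is meant by the block is not green, and is the smaller of those in its own colour.

How it is judged:
By the outcome, as a careful person would: the job done as asked, in the order asked, and still so for the second after the job is handed in, with the robot touching nothing.
It also fails if it takes over 51 s, if anything falls off the work surface, if the arm or the gripper's body presses on something with over 40 N, if the wrist force passes 120 N, or if a joint passes its speed limit or range.

## Working session

There is one attempt and no reset: what is moved stays moved. The work goes in short steps, each a Python script; the robot and the scene stay as the last script left them, time stands still between calls to the robot, and variables do not carry over. Pictures are saved under pics/ and viewed, at most 10 in all, crops included, and the job is handed in when it is done.

```bash
mkdir -p pics
python3 - <<'E'
from workcell import *
import cv2,numpy as np,pickle
d={n:get_image(n) for n in("scene","side","wrist")}
pickle.dump(d,open('im0.pkl','wb'))
for n in d: print(n,d[n]['fx'],d[n]['cx'],d[n]['cy'],(-d[n]['R'].T@d[n]['t']).round(3))
for n in ("scene","wrist"):cv2.imwrite(f'pics/{n}0.png',d[n]['frame'][:,:,::-1])
cv2.imwrite('pics/side0.png',d['side']['frame'][:,:,::-1])
print(read_time_s(),read_orientation())
E
```

```text
scene 484.56825391345365 309.46123437843937 198.00239408380978 [0.954 0.2   0.762]
side 463.962927249386 316.877474910233 199.43587427994044 [0.276 0.537 0.645]
wrist 286.8117228396895 323.28645129439707 200.7013824235121 [0.575 0.071 0.385]
0.15 [-2.22057538e+00 -2.22059704e+00  1.26286083e-03]
```

View pics/scene0.png

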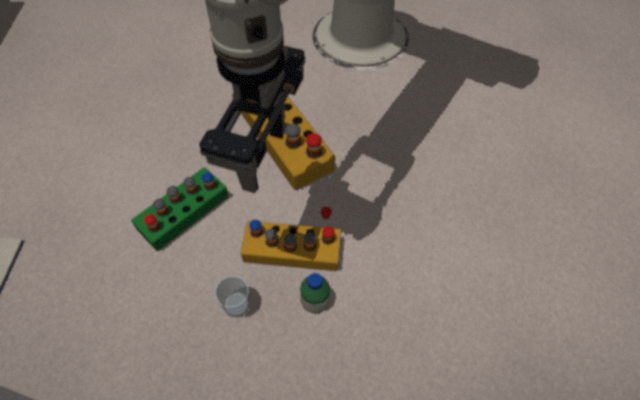

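View pics/wrist0.png

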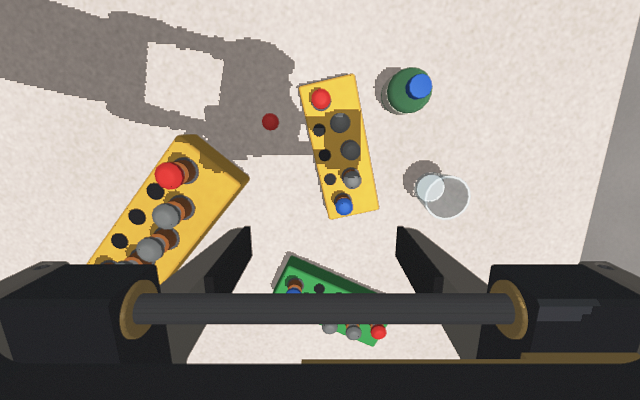

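View pics/side0.png

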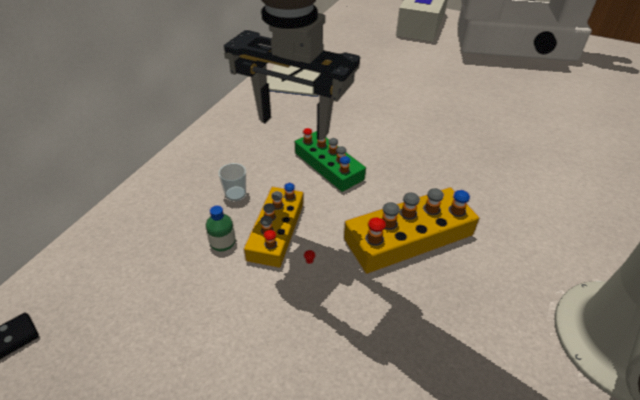

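The candidates are the small yellow block (scene 291,245; wrist 340,145), the large yellow block (scene 295,140; wrist 170,215) and the green block (scene 180,205). The one meant should be the smaller yellow block at wrist (340,145), with red at (320,99) and blue at (344,205). The spare stopper lies at wrist (270,121), the bottle at (408,92) and the beaker at (445,195). Next I measure the block and confirm it.

```bash
cat > h.py <<'E'
import cv2,numpy as np
def ray(d,u,v,z):
    R,t=np.array(d['R']),np.array(d['t']); c=-R.T@t
    w=R.T@np.array([(u-d['cx'])/d['fx'],(v-d['cy'])/d['fy'],1.]); return c+w*(z-c[2])/w[2]
def blobs(d,col,box):
    hsv=cv2.cvtColor(d['frame'],cv2.COLOR_RGB2HSV);H,S,V=cv2.split(hsv)
    m={'red':((H<8)|(H>172))&(S>150)&(V>70),'blue':(H>100)&(H<130)&(S>110)&(V>50),'yellow':(H>14)&(H<32)&(S>130)&(V>60),
       'grey':(S<75)&(V<170)}[col].astype(np.uint8)
    x0,y0,x1,y1=box; k=np.zeros_like(m);k[y0:y1,x0:x1]=m[y0:y1,x0:x1]
    n,l,s,c=cv2.connectedComponentsWithStats(k)
    return [(int(s[i,4]),c[i].round(1)) for i in range(1,n) if s[i,4]>25],k
def tri(obs):
    A=[];b=[]
    for d,(u,v) in obs:
        R,t=np.array(d['R']),np.array(d['t'])
        for q,p,c,i in((u,d['fx'],d['cx'],0),(v,d['fy'],d['cy'],1)):
            r=R[i]*p-(q-c)*R[2]; A.append(r); b.append((q-c)*t[2]-p*t[i])
    A=np.array(A);b=np.array(b);X=np.linalg.lstsq(A,b,rcond=None)[0]
    return X,np.abs(A@X-b).max()
E
python3 - <<'E'
from h import *;import pickle
d=pickle.load(open('im0.pkl','rb'))
box={'scene':(235,215,350,275),'wrist':(290,65,385,225),'side':(240,180,308,270)}
P={}
for c in('red','blue'):
    o=[]
    for n in d:
        b=max(blobs(d[n],c,box[n])[0],key=lambda q:q[0]);print(c,n,b);o.append((d[n],b[1]))
    P[c]=tri(o);print(P[c])
for z in(.036,):
    k=blobs(d['wrist'],'yellow',box['wrist'])[1]
    r=cv2.minAreaRect(cv2.findNonZero(k));bp=cv2.boxPoints(r)
    q=np.array([ray(d['wrist'],*p,z) for p in bp]);print(r,q.round(4));print(np.linalg.norm(q-np.roll(q,1,0),axis=1),q.mean(0))
print('red-blue dist (122)',np.linalg.norm((P['red'][0]-P['blue'][0])[:2]))
print('spare',[ (a,ray(d['wrist'],*p,.015).round(3)) for a,p in blobs(d['wrist'],'red',(250,105,290,140))[0]])
# greys
R,B=P['red'][0],P['blue'][0]
ex=(B-R)[:2]/np.linalg.norm((B-R)[:2]);ey=np.array([-ex[1],ex[0]])
m=(R+B)[:2]/2; print('yaw',np.degrees(np.arctan2(*ex[::-1])))
w=d['wrist'];im=w['frame'].copy()
for x,y in((-61,-10),(-32,5),(0,10.5),(32,5),(61,-10)):
    X=np.array([*(m+ex*x/1e3+ey*(y+10)/1e3),.062]);pc=np.array(w['R'])@X+w['t']
    u=(pc[0]/pc[2]*w['fx']+w['cx'],pc[1]/pc[2]*w['fy']+w['cy']);print(X.round(4),np.round(u,1))
    cv2.circle(im,tuple(int(round(a)) for a in u),2,(0,255,0),-1)
cv2.imwrite('pics/crop1.png',cv2.resize(im[60:240,240:480],None,fx=3.3,fy=3.3,interpolation=cv2.INTER_CUBIC)[:,:,::-1])
E
```

```text
red scene (106, array([327.9, 232.2]))
red side (99, array([269.4, 234.5]))
red wrist (297, array([320.5,  98.5]))
(array([0.57040015, 0.09899849, 0.05662484]), np.float64(0.364904199173651))
blue scene (81, array([254.9, 225. ]))
blue side (58, array([289. , 186.6]))
blue wrist (218, array([343.6, 206.3]))
(array([ 0.59730296, -0.0213714 ,  0.05692003]), np.float64(0.4828125192570951))
((340.4764709472656, 146.3941192626953), (137.8593292236328, 57.16118240356445), 77.47119140625) [[ 0.5454  0.1158  0.036 ]
 [ 0.6086  0.1289  0.036 ]
 [ 0.6508 -0.0289  0.036 ]
 [ 0.5803 -0.0455  0.036 ]]
[0.16498041 0.06459672 0.1633257  0.07251159] [0.59628187 0.04257987 0.036     ]
red-blue dist (122) 0.12333966552339998
spare [(206, array([0.508, 0.076, 0.015]))]
yaw -77.40138232799639
[0.5705 0.0983 0.062 ] [319.4  99.4]
[0.5915 0.0733 0.062 ] [338.7 123.7]
[0.6039 0.0433 0.062 ] [349.4 151.6]
[0.6055 0.0109 0.062 ] [350.1 180.3]
[ 0.5972 -0.0207  0.062 ] [342.3 206.8]
```

View pics/crop1.png

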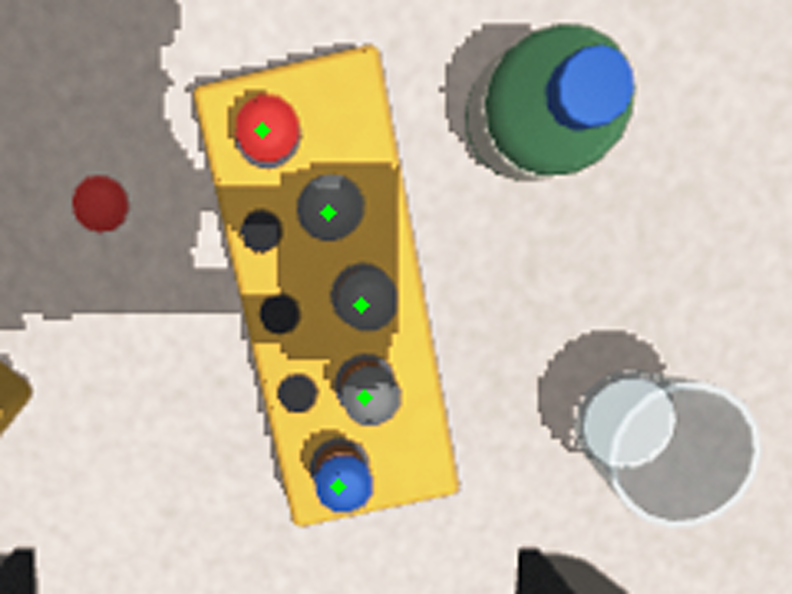

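The crop confirms it: this is the smaller yellow block (163 x 66 mm measured, red–blue 123 mm). The predicted stopper tops (green marks) fall within about 2 mm of the stoppers. I'll close the jaws, hover with the fingers lined up across the row and take one close look.

Run:
```python
from workcell import *
from h import *;import pickle
from scipy.spatial.transform import Rotation as Ro
rot=(Ro.from_euler('z',12.6,degrees=True)*Ro.from_rotvec([np.pi/2**.5]*2+[0])).as_rotvec()
np.save('rot.npy',rot)
move_ptp([0.60,-0.03,0.16],rot); set_gripper(0.0)
d=get_image('wrist');pickle.dump(d,open('im1.pkl','wb'))
print(read_time_s(),read_joint_positions(),read_position())
print(blobs(d,'red',(0,0,640,400))[0],blobs(d,'blue',(0,0,640,400))[0])
cv2.imwrite('pics/w1.png',d['frame'][:,:,::-1])
```

```text
1.9667 [-2.50911973e-01  2.82294927e-01  1.59131900e+00 -5.57614973e-06
  1.26794309e+00 -4.70808212e-01] [ 0.60001387 -0.03001753  0.16000917]
[(555, array([323.3,  47.5])), (374, array([254.4,  69.3])), (1318, array([96.7, 99.2])), (98, array([328.9, 353.1]))] [(989, array([451.9,  57.7])), (373, array([323.6, 194.3]))]
```

View pics/w1.png

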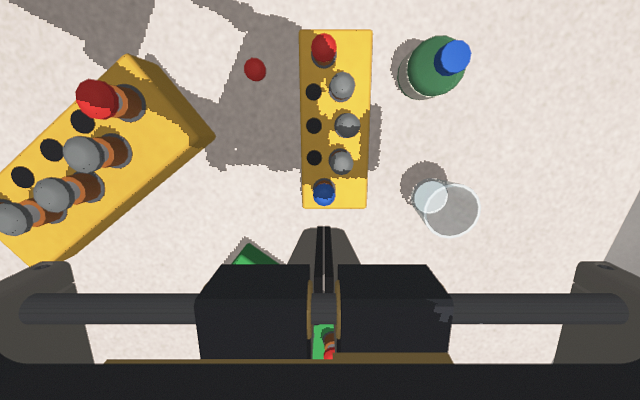

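The close look shows red at (323,47), greys at (342,86), (347,125) and (342,161), and blue at (324,192), with the fingers aligned across the row. I'll fit the pattern to these points.

Run:
```python
from h import *;import pickle
d=pickle.load(open('im1.pkl','rb'));d0=pickle.load(open('im0.pkl','rb'))
px=[(323.3,48.5),(342,86),(347.5,125),(342,161),(323.6,193)]
W=np.array([ray(d,*p,.060)[:2] for p in px]);print(W.round(4))
for a,b in((0,(320.5,98.5)),(4,(343.6,206.3))): print(tri([(d,px[a]),(d0['wrist'],b)]))
L=np.array([(-61,-10),(-32,5),(0,10.5),(32,5),(61,-10)])/1e3
l=L-L.mean(0);w=W-W.mean(0)
th=np.arctan2((l[:,0]*w[:,1]-l[:,1]*w[:,0]).sum(),(l*w).sum())
R=np.array([[np.cos(th),-np.sin(th)],[np.sin(th),np.cos(th)]])
F=l@R.T+W.mean(0);print(np.degrees(th),F.round(4),(1e3*(W-F)).round(1))
np.save('S.npy',F)
```

```text
[[ 0.5717  0.0987]
 [ 0.5933  0.0742]
 [ 0.6055  0.0444]
 [ 0.6081  0.0131]
 [ 0.5985 -0.0193]]
(array([0.57156268, 0.09983671, 0.05526001]), np.float64(0.02863015548635417))
(array([ 0.59715004, -0.01393245,  0.08382895]), np.float64(0.03359637481128175))
-77.01431599279638 [[ 0.5719  0.0994]
 [ 0.593   0.0745]
 [ 0.6056  0.0446]
 [ 0.6074  0.0121]
 [ 0.5993 -0.0195]] [[-0.2 -0.7]
 [ 0.3 -0.3]
 [-0.1 -0.1]
 [ 0.7  0.9]
 [-0.8  0.2]]
```

```bash
cat > press.py <<'E'
from workcell import *
import numpy as np
S=np.load('S.npy');rot=np.load('rot.npy')
def press(i):
    servo_line([*S[i],.090],rot,vel=.08)
    for k in range(3):
        f=servo_line([*S[i],.0700],vel=.02,contact_N=8)
        p=read_position();print(i+1,f,p.round(4),np.round(read_ft_force(),1),round(read_time_s(),2),flush=True)
        if p[2]<.0735: break
    servo_line([*S[i],.090],vel=.08)
E
python3 - <<'E'
from press import *
move_ptp([*S[0],.105],rot); press(0); print(read_time_s())
E
```

```text
1 True [0.5719 0.0995 0.0723] [-1.2  0.2  5.1] 3.78
4.1583
```

Run:
```python
from press import *
f=servo_line([*S[0],.0695],vel=.01,contact_N=14)
print(f,read_position().round(5),read_ft_force().round(1)); wait(.2); print(read_position().round(5),read_ft_force().round(1))
servo_line([*S[0],.090],vel=.08);print(read_time_s())
```

```text
True [0.5719  0.09939 0.07233] [-0.7 -0.3  4.8]
[0.57191 0.09943 0.07234] [-1.5 -1.1  6.5]
6.475
```

A second press with a higher limit (14 N) stopped at the same height, so red is hard home. I'll carry on along the row.

```bash
sed -i 's/contact_N=8/contact_N=12/;s/<.0735/<.0727/' press.py
python3 - <<'E'
from press import *
import cv2
for i in range(1,5): press(i)
d=get_image('side')
cv2.imwrite('pics/s2.png',cv2.resize(d['frame'][170:280,200:340],None,fx=5,fy=5,interpolation=cv2.INTER_CUBIC)[:,:,::-1])
print(read_time_s())
E
```

```text
2 True [0.593  0.0747 0.0723] [-0.8  0.3  5.9] 7.89
3 True [0.6056 0.0447 0.0724] [-1.1 -0.8  5. ] 9.68
4 True [0.6075 0.0123 0.0723] [-1.7 -0.4  4.3] 11.47
5 True [ 0.5993 -0.0193  0.0723] [-1.4  0.2  5.6] 13.27
13.6917
```

View pics/s2.png

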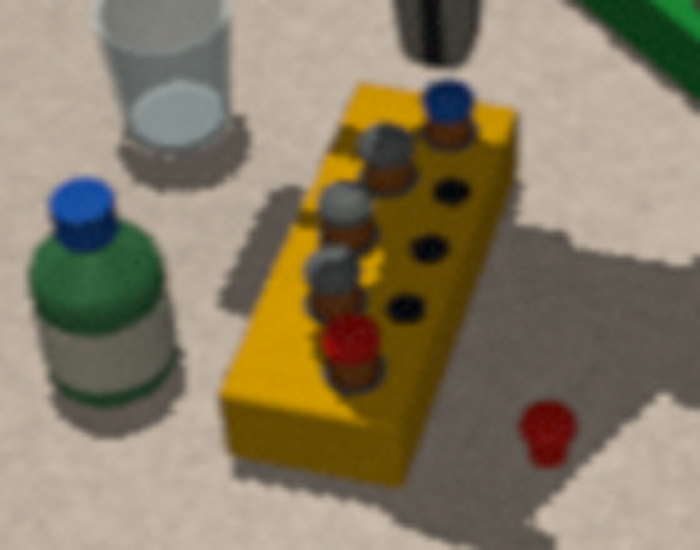

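All five stoppers show no white shank and the block and bystanders have not moved. I'll lift clear and hand in.

Run:
```python
from press import *
servo_line([*S[4],.25],vel=.12); wait(.3); print(read_ft_force().round(1),read_time_s()); print(finish_job())
```

```text
[ 0.3 -0.3 -0.6] 15.475
the job is handed in; nothing more can be done
None
```

All five stoppers were pressed fully home in order from red to blue, with the fingertips within about 2 cm of the row from the first press to the last; the hand was lifted clear and the job handed in at about 15.5 s.

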